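Load the vial mill and hold its bayonet lid at the jog position

ROBOT

A 6-joint arm with a two-finger parallel gripper is mounted at the origin on a cart in front of the work surface, level with it; the furniture and walls round the work are solid. World frame = base frame: x ahead of the robot, y to its left, z up, the work surface at z = 0. Lengths are in m, angles in degrees, forces in N, time in s.
With the tool pointing down it reaches from about 0.4 to 0.825 m from the base axis. Payload 7 kg.
Tool frame: the origin (TCP) lies on the centre line of the jaws, within the pads' length; the fingertips stand 11 mm ahead of it and the grasp point (between the pads) lies 8 mm behind it; z points along the fingers, y is the line along which they close (so a half turn about z gives the same grasp; the last joint's range is limited). The gripper opens to 88 mm and grips with 3 to 60 N. Pads are 19 mm wide; open, the fingers measure 130 mm over their backs; the gripper's body (78 mm by 193 mm) begins 47 mm behind the grasp point.
Start: joints at [91.392, 20.546, 0.682, 0, -70.136, -16.507], TCP at [0.176, 0.652, 0.238] pointing down, gripper open.
Joint ranges: [-176.03, 176.03], [-82.01, 121.73], [-58.28, 71.71], [-173.87, 95.51], [-174.79, -0.11], [-173.66, 173.66]. Speed limits (degrees/s): [136.94, 136.94, 172.46, 180, 180, 180].

INTERFACE

Orientations are given as [roll, pitch, yaw] about the fixed x, y, z axes, in that order (R = Rz(yaw) Ry(pitch) Rx(roll)).
In Python, from plant import r, capture, camera_model, job gives the robot as it stands.
- The arm moves only by the tool drive_tool, never from a script. Its argument "increments" is a list that holds one entry, the list of rows, each a list of 5 numbers: the gripper's target within -1 to 1 (fully open at 1, half-way at 0, shut at -1), then the shift along the tool's x, y, z scaled (see below), then the turn about the tool's z scaled (see below). In form: [[[gripper, tx, ty, tz, roll], ...]]. A call has 1 to 5 rows; each row is the pose to reach, as a shift and turn from the pose commanded when the call began, along the tool's axes at that moment, turning the shorter way round; what a row does not reach only later rows make up. The controller multiplies each number of a shift by 120 mm and each number of a turn by 360 degrees. A row lasts 1/8 s, in which the tool goes at most 62.5 mm and 10.7 degrees, less where a joint would pass 70% of its speed; a pose out of reach is approached as far as the arm can. A call with a number of a shift or a turn outside -1 to 1 is refused whole. A call with a gripper value outside its range is refused whole. The fingers move at their own pace and stop on an object; "squeeze" is the grip in N (left out, the last holds). Time passes only in rows, so rows that repeat a pose let the fingers close. It gives the time, the measured TCP pose, the force, the opening and the grip force at its end, in the units of the state.
- r.get_state(): the state, without advancing time (a new reading comes with each control period).
- capture(name): name is "scene" or "top" or "wrist"; returns the picture (420x560x3 uint8, red, green, blue); there is no depth.
- camera_model(name): a dict with "camera_matrix" (3x3 intrinsics, pixels), "k1" (the pictures are not rectified: a ray, as slopes to the right and down, at radius r is drawn at 1 + k1 r^2 times it, then the intrinsics apply), "rvec" (rotation vector, rad) and "tvec" (3), from world to camera coordinates, as OpenCV has them. Camera axes: x right, y down, z forward; pixel columns grow to the right and rows downward; lengths in m; the calibration is good to about 2 mm. A picture is of the moment at which its call begins: read the wrist's pose just before it. camera_model takes no time and is no camera call; for the wrist camera it gives the pose at the moment of the call.
- job.close_job(): hands the job in; it is judged then, once.
The state is a dict: "time_s": time; "joints": joint angles; "qd": joint speeds; "joint_torque": joint torques, N m; "tcp_pos": TCP position; "eef_rot": TCP orientation; "contact_force": force on the tool from outside, world axes, zero at the start; "moment": the same for the moment, N m; "gripper_width": finger opening in m; "gripper_force": force on a finger pad.
Only numpy, scipy, OpenCV 4.12 (cv2) and the standard library are available. Lean on these libraries where they do the work, as an engineer would, in place of code of your own. Each camera call takes 0.05 s, during which the arm holds its last target. There are 200 camera calls.

TASK

Stand the two capped vials from the rack upright in two diagonally opposite cells of the mill's carrier, so that it is balanced. Then fit the bayonet lid and twist it clockwise against its spring to the jog mark (the round stud), halfway to the lock, and finish still holding it there: let it neither spring back nor go on into the lock. Leave the other things on the bench where they are.

Things in the scene. Friction and masses are not known exactly. Their poses are not given: they have to be found in the camera images.
- mill: The mill, fixed: white square plinth 140 x 140 x 45 mm, dial and switch on its front (-x); on it an aluminium collar, outer radius 66 mm, top at z 108 mm, round a white four-cell carrier block (56 mm square, top at z 93 mm). Origin: centre of the underside, on the collar's axis; z up. Each cell is a square well 20 mm wide, chamfered, 35 mm deep.
- gap (a point): Middle of the gap at the mill's +x side in the collar's inward rim (rim z 102 to 108 mm, inner radius 50 mm), 57 mm from the axis, at the rim's top. A like gap lies at -x. The gaps are 26 mm wide; the lid's lugs go down through them, then turn clockwise (from above) under the rim.
- jog_mark (a point): Round steel stud on the rim, the jog mark, 0.73 rad (42 degrees) clockwise of the +x gap, 57 mm from the axis; a like stud lies opposite. With the lid at jog the ends of its grip bar point at the studs.
- lock_mark (a point): Narrow steel bar on the rim, the lock mark, 1.38 rad (79 degrees) clockwise of the +x gap; a like one opposite. Sprung pins under the rim (round housings outside the collar, 66 degrees clockwise of the gaps) begin to resist the lugs at about 0.92 rad of lid turn and click in behind them at the lock.
- cell0 (a point): Centre of the floor of the cell at mill (+13, +13) mm, 58 mm above the bench; a vial stands here with its origin on this point.
- cell1 (a point): The same for the cell at mill (-13, +13) mm.
- cell2 (a point): The same for the cell at mill (-13, -13) mm, diagonally opposite cell0.
- cell3 (a point): The same for the cell at mill (+13, -13) mm, diagonally opposite cell1.
- seat (a point): Point on the mill's axis on top of the sprung steel drive ring inside the collar, 92 mm above the bench: the inserted lid's origin lies here. It turns with the ring; its x axis runs through the middles of the ring's two lug slots, each 24 mm wide between 8 mm high dogs, in line with the gaps at joint 0.
- drive (a joint): Turn of the drive ring in rad, clockwise from above: 0 rest, 0.65 jog (halfway), 1.3 locked, end stop 1.35. The lid's lugs carry it; a spring drives it back with 0.08 N m at 0, 0.21 N m at 0.65. Lugs have 4 mm play each side in the slots, so a lid put in at mid-gap turns about 0.08 rad before the ring follows (lid 0.73 = ring 0.65).
- lid: Loose grey lid, 0.16 kg: inverted cup, outer radius 46, 48 mm high, hollow 42 mm high, 42 mm radius; upright grip bar on top 66 mm long (lid x), 18 mm thick (lid y), z 48 to 78 mm. Two foot lugs at +x and -x out to radius 56 mm, 16 mm wide, 7 mm high. Origin: centre of the underside, z up. Starts upright on the bench; fits either way round (180 degrees).
- rack: The dark blue vial rack, fixed, 66 x 148 x 93 mm (x, y, z), origin at the centre of its underside; the plate with square holes is at z 83 to 85 mm, ends rise to 93 mm.
- vial_a: Loose glass vial with black cap, 15 mm diameter, 68 mm tall, cap 12 mm diameter over the top 12 mm. Origin: centre of the underside, z up. It stands in the rack with its foot 35 mm over the bench, its cap above the rack's plate.
- vial_b: The other vial, just like vial_a, in another hole of the rack.
- small_beaker: Bystander: clear small beaker, 63 mm wide, 80 mm high, origin at the centre of its underside.
- tape: Bystander: roll of beige tape lying flat, 76 mm diameter, 19 mm high, origin at the centre of its underside.
There are look-alikes about, which are no part of the job. What is shaped like the lid but orange or turquoise is not meant.

How it is judged:
By the outcome, as a careful person would: the job done as asked, in the order asked, and still so for the second after the job is handed in, while the arm keeps its last pose, push and grip.
It also fails if it takes over 72 s, if anything falls off the work surface, if the arm or the gripper's body presses on something with over 40 N, if the wrist force passes 120 N, or if a joint passes its speed limit or range.

## Working session

There is one attempt and no reset: what is moved stays moved. The work goes in short steps, Python scripts to look and compute and a tool call to move; the robot and the scene stay as the last step left them, time stands still between calls to the robot, and variables do not carry over. Pictures are saved under pics/ and viewed, at most 10 in all, crops included, and the job is handed in when it is done.

Besides the shell and the picture viewer there is one more tool, called after ">>>" as name(argument=value, ...), one argument or row to a line, values as JSON. drive_tool: Moves the arm, as the interface text tells. Its arguments: {"type":"object","properties":{"increments":{"type":"array"},"squeeze":{"type":"number"}},"required":["increments"]}

```bash
mkdir -p pics; cat > h.py <<'E'
import numpy as np,cv2
from plant import r,capture,camera_model,job
def snap(n,f):
    m=camera_model(n); im=capture(n)
    cv2.imwrite(f'pics/{f}.png',cv2.cvtColor(im,cv2.COLOR_RGB2BGR)); np.save(f'pics/{f}.npy',np.array([m],dtype=object),allow_pickle=True)
    return im,m
def load(f): return cv2.cvtColor(cv2.imread(f'pics/{f}.png'),cv2.COLOR_BGR2RGB),np.load(f'pics/{f}.npy',allow_pickle=True)[0]
def ray(m,u,v):
    K=np.array(m['camera_matrix']);k=m['k1'];R,_=cv2.Rodrigues(np.array(m['rvec'],float));t=np.array(m['tvec'],float).ravel()
    p=cv2.undistortPoints(np.array([[[u,v]]],float),K,np.array([k,0,0,0.]))[0,0]
    return -R.T@t,R.T@np.array([p[0],p[1],1])
def onz(m,u,v,z):
    c,d=ray(m,u,v); return c+d*(z-c[2])/d[2]
def proj(m,P):
    K=np.array(m['camera_matrix'])
    return cv2.projectPoints(np.array(P,float).reshape(-1,3),np.array(m['rvec'],float),np.array(m['tvec'],float),K,np.array([m['k1'],0,0,0.]))[0].reshape(-1,2)
E
python3 - <<'E'
from h import *
a,m=snap('scene','s0');b,m2=snap('top','t0');c,m3=snap('wrist','w0')
for x in(m,m2,m3):print(x, onz(x,280,210,0))
print(r.get_state())
E
```

```text
{'camera_matrix': array([[419.32109366,   0.        , 283.28827648],
       [  0.        , 419.32109366, 218.99547506],
       [  0.        ,   0.        ,   1.        ]]), 'k1': -0.1271214499655054, 'rvec': array([ 2.11886074, -1.16265776,  0.48808948]), 'tvec': array([-0.38997729,  0.33937657,  1.1381707 ])} [ 0.6469062  -0.03833456  0.        ]
{'camera_matrix': array([[384.25680503,   0.        , 279.5545188 ],
       [  0.        , 384.25680503, 206.34340776],
       [  0.        ,   0.        ,   1.        ]]), 'k1': -0.08682566393823216, 'rvec': array([ 2.1416326 , -2.19293104,  0.0750219 ]), 'tvec': array([-0.08918985,  0.52924249,  1.19896175])} [ 0.51705568 -0.10246261  0.        ]
{'camera_matrix': array([[291.01185811,   0.        , 277.44582705],
       [  0.        , 291.01185811, 211.08616624],
       [  0.        ,   0.        ,   1.        ]]), 'k1': -0.02726569263241636, 'rvec': array([-1.79716765,  2.34511215,  0.32686737]), 'tvec': array([ 0.67514485, -0.03288898,  0.39041329])} [0.14317356 0.65701181 0.        ]
{'time_s': 0.15, 'joints': array([ 9.13945382e+01,  2.05833893e+01,  6.44244618e-01, -1.42001822e-02,
       -7.01362457e+01, -1.65057615e+01]), 'qd': array([ 0.01894917, -0.06408895,  0.13222145,  0.05826617, -0.05490351,
        0.07833003]), 'joint_torque': array([-9.75199619e-04, -5.83279717e+01,  2.93289489e+01,  7.00121239e+00,
        8.75062920e-03, -1.11120551e-04]), 'tcp_pos': array([0.17591619, 0.65128932, 0.23681166]), 'eef_rot': array([ 1.79923923e+02, -8.62058217e-03, -1.51160513e+01]), 'contact_force': array([-0.1191162 , -0.13497404,  0.40505167]), 'moment': array([ 0.02644773, -0.00085361,  0.00344944]), 'gripper_force': 0.0, 'gripper_width': 0.08766573583626021}
```

View pics/t0.png

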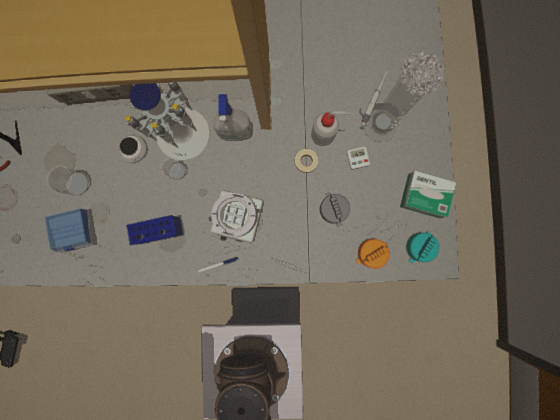

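View pics/s0.png

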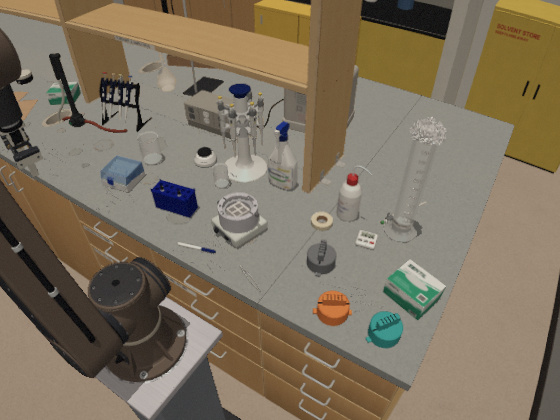

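The top view shows the mill at (237,215), the rack at (155,230), the grey lid at (335,208), tape at (306,160), and the lid look-alikes at (374,253) and (423,247). The scene view agrees: rack (175,198), mill (238,217), lid (321,257). I'll zoom in next.

```bash
python3 - <<'E'
from h import *
a,m=load('t0');s,ms=load('s0')
A=cv2.resize(a[180:260,120:360],(800,267),interpolation=cv2.INTER_CUBIC)
B=cv2.resize(s[165:285,140:350],(583,333),interpolation=cv2.INTER_CUBIC)
C=np.zeros((600,800,3),np.uint8);C[:267]=A;C[267:,:583]=B
cv2.imwrite('pics/c1.png',cv2.cvtColor(cv2.convertScaleAbs(C,alpha=1.5),cv2.COLOR_RGB2BGR))
for n,u,v,z in(('mill',237,215,.108),('rack',155,230,.09),('lid',335,208,.048),('tape',306,160,.019)):print(n,onz(m,u,v,z))
E
```

```text
mill [0.49679814 0.02325692 0.108     ]
rack [0.45824586 0.27659975 0.09      ]
lid [ 0.51532226 -0.27427319  0.048     ]
tape [ 0.67505767 -0.19025442  0.019     ]
```

View pics/c1.png

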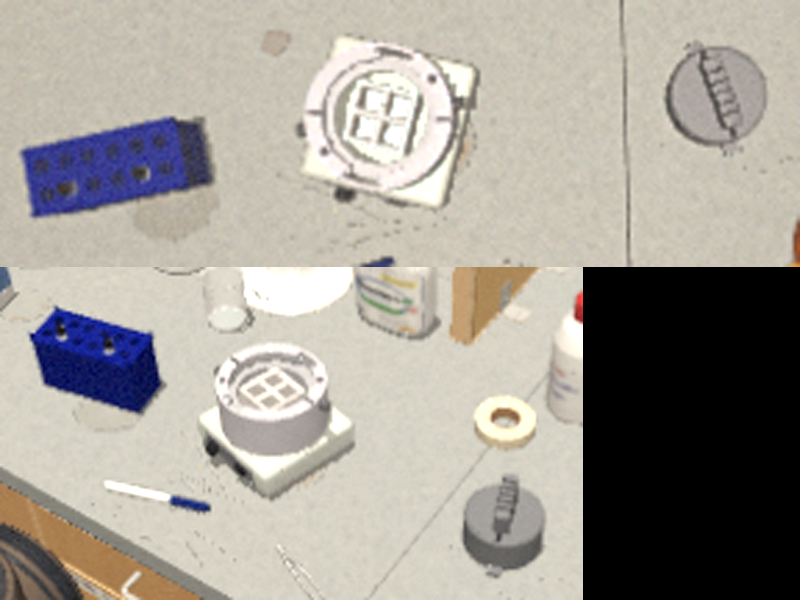

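```bash
cat >> h.py <<'E'
def go(x,y,z,yaw,p=None,y0=None):
    """print shift/turn in controller units from measured (or given) pose"""
    s=r.get_state()
    p=np.array(s['tcp_pos']) if p is None else np.array(p); y0=s['eef_rot'][2] if y0 is None else y0
    a=np.radians(y0);d=np.array([x,y,z])-p
    t=np.array([d[0]*np.cos(a)+d[1]*np.sin(a),d[0]*np.sin(a)-d[1]*np.cos(a),-d[2]])/.12
    dy=(yaw-y0+180)%360-180
    n=int(np.ceil(max(np.linalg.norm(t)*.12/.0625,abs(dy)/10.7)))
    print('go t',t.round(3),'turn',round(-dy/360,4),'rows',n,'dist',np.linalg.norm(d).round(4))
E
python3 - <<'E'
from h import *
w,m=load('w0'); c,_=ray(m,280,210); print('cam',c); s=r.get_state();print(s['tcp_pos'],s['eef_rot'])
a,mt=load('t0')
for u,v in((140.1,236),(162.3,231.9)):print(onz(mt,u,v,.103))
go(.44,.28,.26,-78.5)
E
```

```text
cam [0.24829104 0.63261831 0.38401877]
[0.17591619 0.65128932 0.23681166] [ 1.79923923e+02 -8.62058217e-03 -1.51160513e+01]
[0.44068033 0.31803143 0.103     ]
[0.45167588 0.24965619 0.103     ]
go t [ 2.931  2.413 -0.193] turn 0.1761 rows 8 dist 0.4562
```

>>> drive_tool(
  increments=[
    [[-0.2,0.977,0.804,-0.064,0],[-0.2,0.977,0.804,-0.064,0],[-0.2,0.977,0.804,-0.064,0]],
  ],
)

```text
time_s: 0.52
tcp_pos: [0.2653, 0.5255, 0.2456]
eef_rot: [180.0, 0.0, -15.2]
contact_force: [0.0, 0.7, 0.2]
gripper_width: 0.0635
gripper_force: 0.0
```

>>> drive_tool(
  increments=[
    [[-0.2,0.977,0.804,-0.064,0],[-0.2,0.977,0.804,-0.064,0],[-0.2,0.977,0.804,-0.064,0]],
  ],
)

```text
time_s: 0.9
tcp_pos: [0.3532, 0.402, 0.2533]
eef_rot: [-180.0, -0.0, -15.2]
contact_force: [0.5, 0.6, 0.0]
gripper_width: 0.0367
gripper_force: 0.0
```

>>> drive_tool(
  increments=[
    [[-0.2,0.977,0.804,-0.064,0.14],[-0.2,0.977,0.804,-0.064,0.14],[-0.2,0.977,0.804,-0.064,0.14],[-0.2,0.977,0.804,-0.064,0.14],[-0.2,0.977,0.804,-0.064,0.14]],
  ],
)

```text
time_s: 1.52
tcp_pos: [0.4404, 0.2801, 0.2605]
eef_rot: [180.0, 0.0, -65.9]
contact_force: [-0.6, 0.7, -0.3]
gripper_width: 0.0352
gripper_force: 0.0
```

>>> drive_tool(
  increments=[
    [[-0.2,0,0,0,0.036],[-0.2,0,0,0,0.036],[-0.2,0,0,0,0.036]],
  ],
)

```text
time_s: 1.9
tcp_pos: [0.4401, 0.2806, 0.2604]
eef_rot: [180.0, -0.0, -78.4]
contact_force: [-0.1, -0.5, 0.3]
gripper_width: 0.0353
gripper_force: 0.0
```

```bash
python3 - <<'E'
from h import *
s=r.get_state();print(s['time_s'],s['tcp_pos'],s['eef_rot'],s['joints'].round(0))
w,m=snap('wrist','w1')
print(proj(m,[[.4407,.318,.103],[.4517,.2497,.103]]))
E
```

```text
1.9 [0.44007248 0.28062516 0.26044039] [ 1.79986370e+02 -5.58841630e-03 -7.84443554e+01] [ 54.   5. -16.  -0. -68. -43.]
[[271.06142081 231.07320108]
 [273.50754053 168.78673738]]
```

View pics/w1.png

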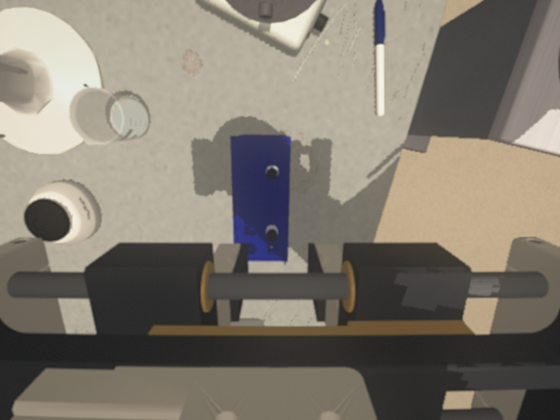

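```bash
python3 - <<'E'
from h import *
w,m=load('w1')
A=cv2.resize(w[130:265,225:300],(333,600),interpolation=cv2.INTER_CUBIC)
h=cv2.cvtColor(w,cv2.COLOR_RGB2HSV)
mk=((w[...,2].astype(int)-w[...,0])>35).astype(np.uint8); mk[:125]=0;mk[262:]=0;mk[:,:226]=0;mk[:,300:]=0
cs=cv2.findContours(mk,cv2.RETR_EXTERNAL,cv2.CHAIN_APPROX_NONE)[0];c=max(cs,key=cv2.contourArea)
bx=cv2.boxPoints(cv2.minAreaRect(c));print(bx);print(np.array([onz(m,*p,.093) for p in bx]))
g=w.max(2)
for (u,v) in((272,172),(272,232)):
    print(g[v-12:v+13:1,u-11:u+12])
C=np.zeros((600,800,3),np.uint8);C[:,:333]=A
s,ms=load('s0');B=s[170:230,145:205];C[:460,340:800]=cv2.resize(B,(460,460),interpolation=cv2.INTER_CUBIC)
cv2.imwrite('pics/c2.png',cv2.cvtColor(cv2.convertScaleAbs(C,alpha=1.6),cv2.COLOR_RGB2BGR))
E
```

```text
[[233. 260.]
 [233. 142.]
 [288. 142.]
 [288. 260.]]
[[0.47722303 0.36629128 0.093     ]
 [0.49904221 0.23190731 0.093     ]
 [0.44217486 0.22026589 0.093     ]
 [0.41349265 0.35315857 0.093     ]]
[[ 87  85  86  85  87  86  85  86  86  86  86  85  86  87  86  87  85  86
   86  87  86  87  86]
 [ 85  87  86  86  85  86  85  85  86  86  85  86  86  86  86  85  87  86
   86  87  85  87  86]
 [ 85  86  86  85  86  85  86  86  85  86  86  85  83  85  85  86  87  85
   85  87  87  86  86]
 [ 84  86  86  86  86  85  86  83  85  84  84  85  85  84  84  85  86  86
   86  86  86  86  85]
 [ 86  85  86  86  85  84  85  85  87  90  91  90  91  91  86  83  85  85
   85  86  86  85  85]
 [ 85  85  85  85  86  85  85  94 103 108 105 108 114 117 106  94  84  85
   84  86  85  87  86]
 [ 85  86  86  85  85  87  95 115 130 129 118 122 142 155 151 127 102  87
   83  86  85  85  85]
 [ 87  85  85  84  84  92 114 137 142 128 107 109 140 168 180 166 131  98
   84  85  86  85  86]
 [ 86  85  85  85  87  97 116 132 121  95  73  75  98 134 167 176 151 108
   85  85  86  86  85]
 [ 86  85  84  86  91  98  98
[... 3249 characters left out ...]
 85  85  85  84  86]
 [ 94  85  85  85  83  70  56  48  48  48  47  47  47  48  52  67  81  86
   85  84  83  84  85]
 [108  96  89  86  84  77  65  54  47  47  48  46  48  51  61  75  83  85
   85  84  85  84  86]
 [121 113 104  94  86  83  74  66  57  53  53  52  55  61  73  81  84  84
   83  84  83  84  86]
 [127 125 119 107  91  84  81  75  71  68  65  67  69  75  81  84  85  84
   86  85  85  85  84]
 [128 128 127 118 101  89  85  82  81  78  77  76  78  82  84  85  85  85
   83  85  85  85  85]
 [127 128 128 122 113 102  92  82  80  77  76  75  78  80  81  83  84  84
   84  86  85  85  85]
 [126 127 127 127 125 117  98  83  74  75  74  73  75  77  76  81  82  84
   85  84  85  86  85]]
```

View pics/c2.png

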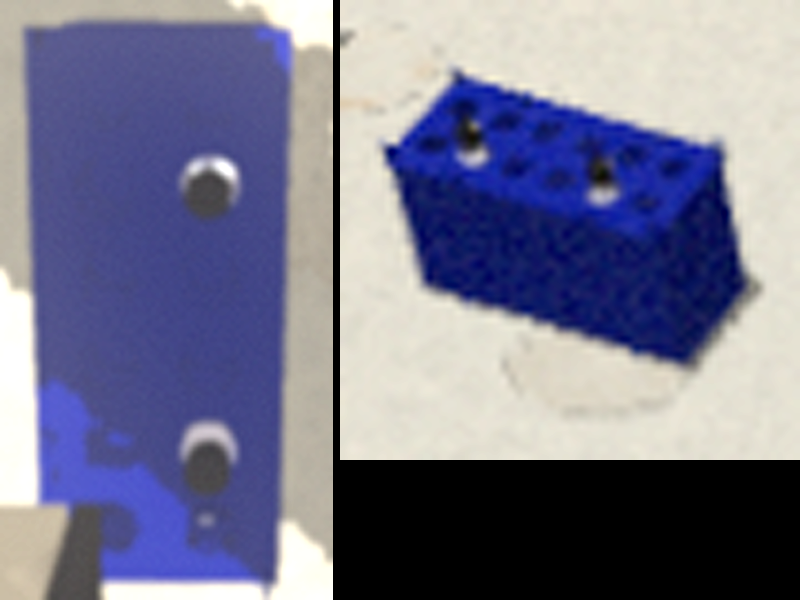

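The crop shows two black caps on the front row of the rack, with cap-top centres near pixels (271,173.3) and (271,235). I'll cast these rays and act.

```bash
python3 - <<'E'
from h import *
w,m=load('w1');s,ms=load('s0')
for u,v in((271.2,173.3),(271.2,235.2)):
    P=onz(m,u,v,.103);print(P,proj(ms,P))
# scene cap tops: crop scale 460/60
for cx,cy in((472,125),(602,165)):
    u,v=145+(cx-340)*60/460,170+cy*60/460; print(u,v,onz(ms,u,v,.100))
P=onz(m,271.2,173.3,.103); go(P[0],P[1],.15,-78.5); go(P[0],P[1],.103,-78.5)
E
```

```text
[0.45313752 0.25483367 0.103     ] [[178.00389271 189.41959619]]
[0.43959447 0.32276022 0.103     ] [[161.0769665  184.70639612]]
162.2173913043478 186.30434782608697 [0.43774946 0.31621885 0.1       ]
179.17391304347825 191.52173913043478 [0.44943257 0.24665668 0.1       ]
go t [ 0.232 -0.064  0.92 ] turn 0.0003 rows 2 dist 0.1142
go t [ 0.232 -0.064  1.312] turn 0.0003 rows 3 dist 0.1601
```

>>> drive_tool(
  increments=[
    [[-0.3,0.26,-0.05,0.7,0],[-0.3,0.26,-0.05,0.7,0],[-0.3,0.26,-0.05,0.9,0],[-0.3,0.26,-0.05,0.9,0]],
  ],
  squeeze=15,
)

```text
time_s: 2.45
tcp_pos: [0.4514, 0.2502, 0.1511]
eef_rot: [179.8, -0.1, -78.4]
contact_force: [0.0, -0.1, -0.6]
gripper_width: 0.0304
gripper_force: 0.0
```

```bash
python3 - <<'E'
from h import *
s=r.get_state();print(s['time_s'],s['tcp_pos'],s['eef_rot'],s['gripper_width'])
w,m=snap('wrist','w2')
print(proj(m,[[.453,.252,.103],[.4396,.32,.103]]))
E
```

```text
2.45 [0.45143008 0.25021045 0.15105832] [ 1.79823882e+02 -1.22374499e-01 -7.84491000e+01] 0.030358820654949017
[[276.07986416 237.09405076]
 [275.48921004 319.86144977]]
```

View pics/w2.png

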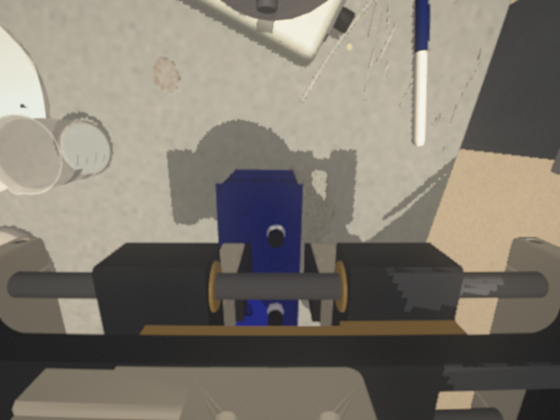

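The cap at (276,237) lies midway between the fingers, as predicted. Now I descend and grip.

>>> drive_tool(
  increments=[
    [[-0.3,-0.015,0.01,0.3,0],[-0.3,-0.015,0.01,0.4,0],[-0.3,-0.015,0.01,0.4,0],[-1,-0.015,0.01,0.4,0],[-1,-0.015,0.01,0.4,0]],
  ],
  squeeze=15,
)

```text
time_s: 3.12
tcp_pos: [0.4512, 0.2531, 0.1057]
eef_rot: [-179.9, 0.1, -78.5]
contact_force: [0.1, 0.3, 0.7]
gripper_width: 0.0156
gripper_force: 0.0
```

>>> drive_tool(
  increments=[
    [[-1,0,0,0,0],[-1,0,0,0,0],[-1,0,0,-0.1,0]],
  ],
)

```text
time_s: 3.5
tcp_pos: [0.4505, 0.2525, 0.1165]
eef_rot: [180.0, -0.0, -78.5]
contact_force: [1.0, 0.4, -0.3]
gripper_width: 0.0109
gripper_force: 15.0
```

>>> drive_tool(
  increments=[
    [[-1,0,0,-0.5,0],[-1,0,0,-0.87,0],[-1,0,0,-0.87,0]],
  ],
)

```text
time_s: 3.88
tcp_pos: [0.4521, 0.2539, 0.2255]
eef_rot: [-179.6, 0.2, -78.5]
contact_force: [0.4, 0.3, -0.6]
gripper_width: 0.0107
gripper_force: 15.0
```

>>> drive_tool(
  increments=[
    [[-1,0.66,-0.08,0,0],[-1,0.66,-0.08,0,0]],
  ],
)

```text
time_s: 4.12
tcp_pos: [0.4755, 0.1747, 0.2207]
eef_rot: [179.9, -0.0, -78.5]
contact_force: [-0.0, 0.5, -1.3]
gripper_width: 0.0113
gripper_force: 15.0
```

>>> drive_tool(
  increments=[
    [[-1,0.66,-0.08,0,0.0625],[-1,0.66,-0.08,0,0.0625],[-1,0.66,-0.08,0,0.0625],[-1,0.66,-0.08,0,0.0625]],
  ],
)

```text
time_s: 4.62
tcp_pos: [0.5009, 0.1016, 0.2208]
eef_rot: [180.0, -0.0, -100.8]
contact_force: [-0.2, 0.8, -0.5]
gripper_width: 0.0112
gripper_force: 15.0
```

```bash
python3 - <<'E'
from h import *
s=r.get_state();print(s['time_s'],s['tcp_pos'],s['eef_rot'],s['gripper_width'])
w,m=snap('wrist','w3')
print(proj(m,[[.497,.023,.108]]))
E
```

```text
4.625 [0.50092005 0.10164094 0.22080409] [ 1.79976777e+02 -7.67856487e-03 -1.00817014e+02] 0.011187146137520827
[[265.69638773 122.46386849]]
```

View pics/w3.png

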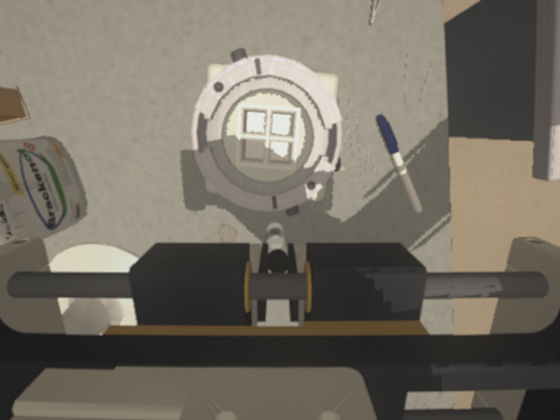

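```bash
python3 - <<'E'
from h import *
w,m=load('w3')
A=cv2.resize(w[45:220,180:355],(600,600),interpolation=cv2.INTER_CUBIC)
g=np.clip(255*(A/255.)**.8,0,255).astype(np.uint8)
cv2.imwrite('pics/c3.png',cv2.cvtColor(g,cv2.COLOR_RGB2BGR))
E
```

```text
(no output)
```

View pics/c3.png

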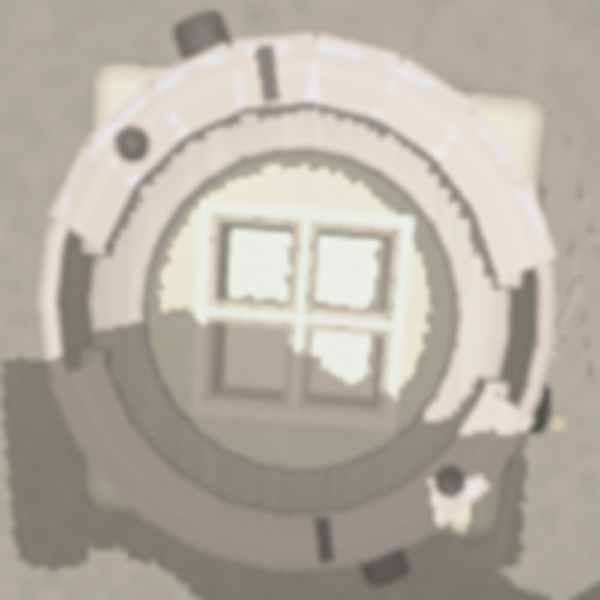

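```bash
python3 - <<'E'
from h import *
w,m=load('w3');k=175/600
W=lambda x,y,z:onz(m,180+(x+.5)*k-.5,45+(y+.5)*k-.5,z)
for n,a,b,z,off in(('stud',(133,143),(452,480),.110,-41.8),('bar',(267,73),(324,538),.108,-79.1),('gap',(75,298),(522,333),.105,0)):
    A=W(*a,z);B=W(*b,z);d=A-B;print(n,(A+B)[:2]/2,'r',np.linalg.norm(d)/2,'yaw',np.degrees(np.arctan2(d[1],d[0]))-off)
print('cross',W(302,315,.093)); c=[W(*p,.093) for p in((203,205),(413,214),(400,425),(190,412))]
print(np.mean(c,0),[np.linalg.norm(c[i]-c[i-1]).round(4) for i in range(4)])
d=W(400,323,.093)-W(203,309,.093);print('wall yaw',np.degrees(np.arctan2(-d[1],-d[0])))
# held vial: foot position
g=w.max(2); 
s=r.get_state()['tcp_pos'];print(proj(m,[[s[0],s[1],s[2]-.068],[s[0],s[1],s[2]]]))
E
```

```text
stud [0.49834612 0.03543713] r 0.05722279143800228 yaw -15.054325217935656
bar [0.49897371 0.03550415] r 0.057606178922504345 yaw -15.048248749131645
gap [0.49835527 0.03481051] r 0.05741765038174977 yaw -15.150166353952054
cross [0.49812051 0.03512773 0.093     ]
[0.4983497 0.0355149 0.093    ] [np.float64(0.054), np.float64(0.0548), np.float64(0.0552), np.float64(0.0578)]
wall yaw -14.746697862862518
[[278.52223469 225.98522253]
 [279.03069672 265.54618665]]
```

The crop shows the mill clearly: the gaps, studs and bars agree on centre (0.4983, 0.0353) and yaw −15.05°. Next I check how the held vial hangs relative to the TCP.

```bash
python3 - <<'E'
from h import *
w,m=load('w3'); g=w.max(2)
print(g[214:276:2,260:298:2])
E
```

```text
[[105 104 103 104 105 104 105 106 107 107 106 106 103  91  73  71  75  81
   95]
 [106 105 105 104 105 105 106 105 106 106 105 105 105 104  97  92 100 105
  105]
 [104 104 104 105 105 106 105 105 106 104 103 104 104 105 104 104 105 107
  105]
 [103 104 104 104 104 105 105 107 104 102 103 105 104 104 104 103 104 106
  106]
 [103 104 104 103 105 113 123 127 127 114 104 104 104 101 102 103 105 106
  107]
 [102 103 102 100 114 142 155 155 156 149 123 107 103 100 100 104 105 106
  106]
 [102 104 103 108 141 155 151 148 144 149 148 118 103 102 101 103 104 105
  104]
 [105 104 104 121 149 134 117 109 104 117 133 126 103 103 102 102 101 102
  101]
 [104 104 103 118 125 101  79  83  86  87 111 129 106 102 103 102 102 100
  102]
 [104 104 104 107 106  92  79  79  75  80 102 120 108 104 104 103 102 101
  100]
 [103 102 103  95 101  94  92 102 103 102 108 117 110 104 104 104 104 101
  103]
 [102 102  99  87 103 119 138 159 163 146 131 121 113 105 105 104 103 103
  102]
 [102 102  99  96 127 146 154 160 160 155 151 144 120 104 102 103 101 102
  102]
 [131 103  99 113 147 153 153 155 154 152 153 1
[... 711 characters left out ...]
  41  43  43  41  38  38  40  42  43  42  47
   95]
 [ 62  42  44  43  42  40  42  42  41  42  39  43  41  39  42  41  42  44
   90]
 [ 57  42  43  42  42  41  42  41  44  40  39  43  40  42  39  43  41  42
   81]
 [ 47  42  43  42  41  41  39  42  39  42  40  40  40  40  40  41  42  40
   78]
 [ 43  41  42  40  40  41  41  43  41  40  41  41  39  39  41  39  41  38
   71]
 [ 41  42  42  41  49  44  40  40  40  40  42  40  39  39  39  40  40  39
   60]
 [ 41  41  41  41  88  87  40  42  38  40  41  39  46  75  46  41  40  38
   51]
 [ 46  45  47  46  83 106  54  47  46  47  46  46  65  98  50  43  46  44
   50]
 [ 55  56  57  54  56  62  56  55  55  56  58  58  58  60  55  55  57  55
   55]]
```

```bash
python3 - <<'E'
from h import *
w,m=load('w3');p=np.array([.50092,.10164,.2208])
a=np.radians(-100.8);
for u,v,z in((274.6,231.5,.153),(275,222,.153)):
    d=onz(m,u,v,z)-p; print('tool x,y off mm',1e3*(d[0]*np.cos(a)+d[1]*np.sin(a)),1e3*(d[0]*np.sin(a)-d[1]*np.cos(a)))
# cap/glass shoulder boundary width and pad tips: TCP tip midpoint
print(proj(m,[[.50092,.10164,.2208-.011]]))
E
```

```text
tool x,y off mm -4.816209399668056 -3.02068460349859
tool x,y off mm 3.0185734037759393 -2.693717521710429
[[278.84003072 256.61358186]]
```

```bash
python3 - <<'E'
from h import *
go(.4784,.0223,.22,-105)
go(.4784,.0223,.22,-105,y0=-101)
E
```

```text
go t [0.687 0.06  0.007] turn 0.0117 rows 2 dist 0.0828
go t [0.687 0.058 0.007] turn 0.0111 rows 2 dist 0.0828
```

>>> drive_tool(
  increments=[
    [[-1,0.687,0.06,0,0.0115],[-1,0.687,0.06,0,0.0115],[-1,0.687,0.06,0.3,0.0115],[-1,0.687,0.06,0.3,0.0115]],
  ],
)

```text
time_s: 5.18
tcp_pos: [0.4769, 0.0217, 0.1834]
eef_rot: [179.8, -0.1, -105.0]
contact_force: [-0.5, 0.3, -0.5]
gripper_width: 0.0111
gripper_force: 15.0
```

```bash
python3 - <<'E'
from h import *
s=r.get_state();print(s['time_s'],s['tcp_pos'],s['eef_rot'],s['contact_force'])
w,m=snap('wrist','w4')
c=lambda x,y,z:[.4983+.9657*x+.2597*y,.0353-.2597*x+.9657*y,z]
q=[c(-.013+a,-.013+b,.093) for a,b in((-.01,-.01),(.01,-.01),(.01,.01),(-.01,.01))]
print(proj(m,q),proj(m,[c(-.013,-.013,s['tcp_pos'][2]-.068)]))
A=cv2.resize(w[130:280,180:380],(800,600),interpolation=cv2.INTER_CUBIC)
cv2.imwrite('pics/c4.png',cv2.cvtColor(A,cv2.COLOR_RGB2BGR))
E
```

```text
5.175 [0.47685839 0.0216637  0.18335281] [ 1.79800978e+02 -1.27204468e-01 -1.05015725e+02] [-0.4911217   0.25242451 -0.48442893]
[[284.82716512 212.52103899]
 [261.30849393 212.50989611]
 [261.62294126 234.61837583]
 [284.6308542  234.62366288]] [[272.79668235 232.62330025]]
```

View pics/c4.png

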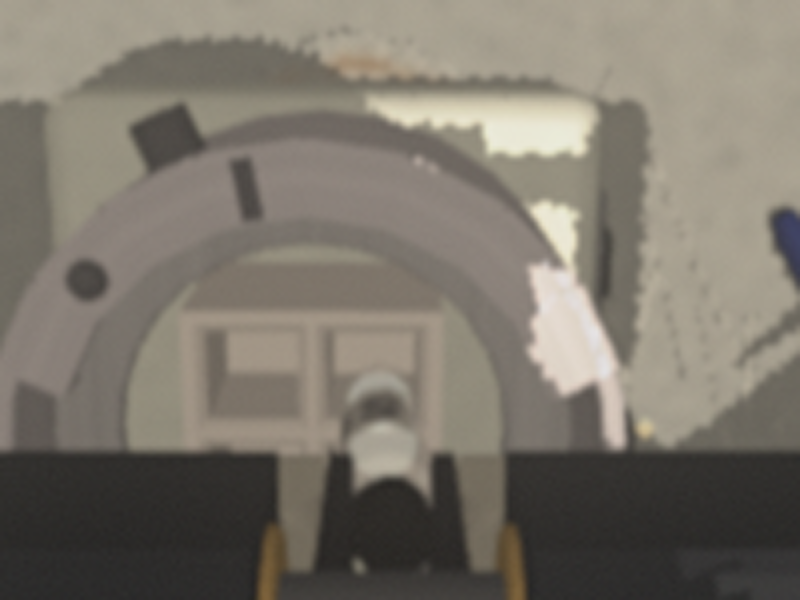

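The cell and vial foot agree with prediction (foot at about pixel (274.6,232), target (272.8,232.6)). I'll make a small correction and lower the vial.

>>> drive_tool(
  increments=[
    [[-1,0,-0.01,0.12,0],[-1,0,-0.01,0.22,0],[-1,0,-0.01,0.32,0],[-1,0,-0.01,0.4,0],[-1,0,-0.01,0.46,0]],
  ],
)

```text
time_s: 5.85
tcp_pos: [0.4794, 0.0213, 0.1291]
eef_rot: [180.0, -0.0, -105.1]
contact_force: [-0.2, -0.4, 0.3]
gripper_width: 0.011
gripper_force: 15.0
```

>>> drive_tool(
  increments=[
    [[-1,0,0,0.02,0],[-1,0,0,0.02,0],[-0.5,0,0,0.02,0],[-0.5,0,0,0.02,0],[-0.5,0,0,0.02,0]],
  ],
)

```text
time_s: 6.48
tcp_pos: [0.4794, 0.0213, 0.1272]
eef_rot: [180.0, -0.0, -105.1]
contact_force: [-0.0, 0.3, -0.1]
gripper_width: 0.0221
gripper_force: 0.0
```

>>> drive_tool(
  increments=[
    [[-0.5,0,0,0,0],[-0.5,0,0,-0.2,0],[-0.5,0,0,-0.6,0],[-0.3,0,0,-0.7,0]],
  ],
)

```text
time_s: 6.98
tcp_pos: [0.481, 0.0218, 0.2143]
eef_rot: [-179.8, 0.1, -105.1]
contact_force: [0.2, -0.3, -0.2]
gripper_width: 0.0272
gripper_force: 0.0
```

```bash
python3 - <<'E'
from h import *
s=r.get_state();print(s['time_s'],s['tcp_pos'],s['eef_rot'],s['contact_force'])
go(.441,.312,.21,-78.5); go(.441,.312,.21,-78.5,y0=-78.5)
E
```

```text
6.975 [0.48097848 0.02183263 0.21433855] [-1.79770566e+02  1.46116613e-01 -1.05089173e+02] [ 0.17692906 -0.30587383 -0.15768221]
go t [-2.248  0.951  0.036] turn -0.0739 rows 5 dist 0.2929
go t [-2.436 -0.156  0.036] turn -0.0 rows 5 dist 0.2929
```

>>> drive_tool(
  increments=[
    [[-0.3,-0.779,0.323,0,0],[-0.3,-0.779,0.323,0,0]],
  ],
)

```text
time_s: 7.22
tcp_pos: [0.4661, 0.123, 0.2113]
eef_rot: [-180.0, 0.0, -105.2]
contact_force: [-0.1, 0.2, -0.2]
gripper_width: 0.0305
gripper_force: 0.0
```

>>> drive_tool(
  increments=[
    [[-0.3,-0.779,0.323,0,0],[-0.3,-0.779,0.323,0,0]],
  ],
)

```text
time_s: 7.48
tcp_pos: [0.4528, 0.2242, 0.211]
eef_rot: [180.0, -0.0, -105.1]
contact_force: [0.5, -0.5, 0.4]
gripper_width: 0.0308
gripper_force: 0.0
```

>>> drive_tool(
  increments=[
    [[-0.3,-0.779,0.323,0,-0.0739],[-0.3,-0.779,0.323,0,-0.0739],[-0.3,-0.779,0.323,0.4,-0.0739],[-0.3,-0.779,0.323,0.4,-0.0739]],
  ],
)

```text
time_s: 7.98
tcp_pos: [0.4383, 0.3207, 0.1599]
eef_rot: [179.6, -0.3, -78.5]
contact_force: [0.9, 0.7, 0.6]
gripper_width: 0.0307
gripper_force: 0.0
```

```bash
python3 - <<'E'
from h import *
s=r.get_state();print(s['time_s'],s['tcp_pos'],s['eef_rot'],s['contact_force'])
w,m=snap('wrist','w5')
p=proj(m,[[.4396,.3225,.103]])[0];print(p)
u,v=p.round().astype(int)
g=w.max(2);print(g[v-16:v+17:2,u-24:u+25:2])
go(.4396,.3225,.103,-78.5)
E
```

```text
7.975 [0.43832238 0.32071019 0.15987816] [179.64373532  -0.27867915 -78.5386968 ] [0.86588513 0.66416222 0.57659135]
[276.22108483 233.17161532]
[[ 90  88  89  89  88  88  89  89  88  88  89  91  91  88  89  89  90  90
   90  90  91  90  91  90  96]
 [ 87  90  89  89  89  89  88  88  88  98 111 121 127 117 109  94  88  90
   91  90  90  91  91  90  96]
 [ 90  88  88  88  90  89  88  89  90 120 137 144 144 143 138 114  88  89
   91  90  90  91  88  90  96]
 [ 89  89  90  89  88  89  89  88 102 134 138 125 118 121 137 133 103  89
   89  90  90  90  85  88  96]
 [ 87  89  89  89  88  88  89  89 120 119  85  58  48  52  83 126 125  89
   89  89  90  88  89  90  97]
 [ 88  89  88  88  89  88  89  90 122  81  42  42  45  41  42  87 125  91
   88  89  90  88  88  91  99]
 [ 86  89  90  89  89  88  89  88 107  51  42  44  44  43  42  51 114  92
   88  90  90  90  88  91  99]
 [ 83  89  89  87  89  89  88  88  90  43  44  45  46  46  44  45  91  89
   89  90  90  90  89  90  97]
 [ 87  89  88  88  88  88  89  89  75  44  45  43  46  45  44  44  73  89
   89  89  89  89  88  89  99]
 [ 90  89 
[... 190 characters left out ...]
  89 100]
 [ 89  89  89  89  89  88  88  89  86  60  45  45  45  42  44  59  87  88
   89  89  90  89  89  89 100]
 [ 89  88  88  89  89  88  88  87  89  84  63  51  49  52  60  80  89  88
   88  89  90  89  89  89 101]
 [ 87  90  89  87  88  89  89  88  88  89  87  81  79  82  88  89  89  87
   89  88  90  89  89  90 101]
 [ 85  90  90  89  89  88  88  88  89  86  84  81  79  78  82  87  89  89
   89  89  89  90  89  88 101]
 [ 81  88  88  87  87  88  89  89  88  79  77  77  76  74  74  79  89  89
   90  89  89  89  90  90 101]
 [ 79  89  89  89  89  89  89  87  88  79  83  92  88  82  79  79  86  89
   87  90  90  90  91  89 109]]
go t [-0.009 -0.001  0.494] turn -0.0003 rows 1 dist 0.0593
```

>>> drive_tool(
  increments=[
    [[-0.3,-0.01,0,0.3,0],[-0.3,-0.01,0,0.49,0],[-0.3,-0.01,0,0.49,0],[-1,-0.01,0,0.49,0],[-1,-0.01,0,0.49,0]],
  ],
  squeeze=15,
)

```text
time_s: 8.65
tcp_pos: [0.4409, 0.3243, 0.1063]
eef_rot: [-179.9, 0.1, -78.5]
contact_force: [0.1, 0.6, -0.1]
gripper_width: 0.016
gripper_force: 0.0
```

>>> drive_tool(
  increments=[
    [[-1,0,0,0,0],[-1,0,0,0,0],[-1,0,0,-0.3,0],[-1,0,0,-0.7,0],[-1,0,0,-0.97,0]],
  ],
)

```text
time_s: 9.28
tcp_pos: [0.4406, 0.3241, 0.2239]
eef_rot: [-179.9, 0.1, -78.5]
contact_force: [0.5, 0.5, -1.2]
gripper_width: 0.0109
gripper_force: 15.0
```

```bash
python3 - <<'E'
from h import *
s=r.get_state();print(s['time_s'],s['tcp_pos'],s['eef_rot'],s['gripper_width'])
go(.505,.115,.22,-105)
E
```

```text
9.275 [0.44061999 0.32405632 0.22388171] [-1.79866994e+02  9.71707860e-02 -7.85052019e+01] 0.010928494001255338
go t [ 1.814 -0.179  0.032] turn 0.0736 rows 4 dist 0.2188
```

>>> drive_tool(
  increments=[
    [[-1,0.907,-0.09,0,0],[-1,0.907,-0.09,0,0]],
  ],
)

```text
time_s: 9.52
tcp_pos: [0.4726, 0.218, 0.2221]
eef_rot: [-179.9, 0.1, -78.5]
contact_force: [0.7, 0.2, -0.3]
gripper_width: 0.0108
gripper_force: 15.0
```

>>> drive_tool(
  increments=[
    [[-1,0.907,-0.09,0,0.0736],[-1,0.907,-0.09,0,0.0736],[-1,0.907,-0.09,0,0.0736],[-1,0.907,-0.09,0,0.0736]],
  ],
)

```text
time_s: 10.02
tcp_pos: [0.5049, 0.114, 0.2215]
eef_rot: [-180.0, 0.0, -105.0]
contact_force: [-1.1, 0.6, -0.9]
gripper_width: 0.0104
gripper_force: 15.0
```

```bash
python3 - <<'E'
from h import *
s=r.get_state();print(s['time_s'],s['tcp_pos'],s['eef_rot'],s['gripper_width'])
w,m=snap('wrist','w6');p=s['tcp_pos']
c=lambda x,y,z:[.4983+.9657*x+.2597*y,.0353-.2597*x+.9657*y,z]
print('cell2 top,foot',proj(m,[c(-.013,-.013,.126),c(-.013,-.013,.058)]))
f=proj(m,[[p[0],p[1],p[2]-.068]])[0];print('foot',f)
g=w.max(2);u,v=f.round().astype(int);print(g[v-10:v+21:2,u-20:u+21:2])
u,v=proj(m,[c(-.013,-.013,.126)])[0].round().astype(int);print(u,v,g[v-18:v+19:2,u-18:u+19:2])
E
```

```text
10.025 [0.50487558 0.11404048 0.22147381] [-1.79969242e+02  3.04504520e-02 -1.05045985e+02] 0.010409654965333644
cell2 top,foot [[277.21014509 104.99307157]
 [277.28395221 110.09478755]]
foot [278.47845988 225.41447621]
[[106 105 104 104 104 105 103 104 104 107 109 106 106 105 106 105 103 105
  106 107 107]
 [105 104 102 104 105 105 102 105 111 123 134 130 119 109 105 105 104 105
  105 104 104]
 [104 103 105 106 107 105 105 116 144 161 165 165 158 132 108 104 105 105
  104 103 103]
 [103 103 107 106 105 105 108 143 164 164 163 165 165 159 123 106 105 106
  104 102 104]
 [103 103 105 106 105 106 116 155 149 139 128 128 140 158 145 108 106 106
  106 105 104]
 [106 105 105 106 105 104 118 135 117  95  80  86  95 124 143 107 105 106
  105 105 103]
 [105 105 104 104 103 105 115 117 108  90  81  86  87 101 127 109 104 104
  105 105 104]
 [105 105 105 103 104 104 104 108 110  99  91  87  83  95 115 110 103 104
  104 105 103]
 [105 105 104 103 103  98  86 104 119 123 124 120 113 107 117 110 102 103
  105 104 104]
 [105 104 104 103 103  93  94 120 127 129 130 128 125 122 120 110 103 102
  104
[... 1392 characters left out ...]
  83  83  81 106 181 217 188 154 206 232 233
  230]
 [211 222 226 198 148 175 193 141 129 152 199 212 223 193 159 209 233 233
  230]
 [216 219 229 205 157 163 195 212 212 218 206 190 227 186 158 209 233 233
  231]
 [195 214 232 206 181 195 185 183 192 188 190 210 226 171 159 211 234 233
  231]
 [206 219 232 205 199 238 228 205 198 190 216 233 236 188 159 211 234 234
  231]
 [211 220 228 191 200 237 236 235 233 233 236 236 229 186 156 201 234 233
  231]
 [221 220 228 196 198 226 228 234 232 228 234 234 214 175 165 212 234 232
  231]
 [219 216 230 210 217 214 208 219 220 216 220 215 217 216 210 209 234 232
  230]
 [231 233 234 228 232 232 229 231 231 231 230 229 231 232 231 229 236 232
  230]]
```

```bash
python3 - <<'E'
from h import *
go(.5139,.0433,.184,-105)
E
```

```text
go t [ 0.554 -0.226  0.312] turn 0.0002 rows 2 dist 0.081
```

>>> drive_tool(
  increments=[
    [[-1,0.554,-0.226,0,0],[-1,0.554,-0.226,0,0],[-1,0.554,-0.226,0.31,0],[-1,0.554,-0.226,0.31,0]],
  ],
)

```text
time_s: 10.58
tcp_pos: [0.512, 0.0434, 0.1819]
eef_rot: [179.8, -0.1, -104.9]
contact_force: [0.2, -0.6, -0.3]
gripper_width: 0.0111
gripper_force: 15.0
```

```bash
python3 - <<'E'
from h import *
s=r.get_state();print(s['time_s'],s['tcp_pos'],s['eef_rot'])
w,m=snap('wrist','w7');p=s['tcp_pos']
c=lambda x,y,z:[.4983+.9657*x+.2597*y,.0353-.2597*x+.9657*y,z]
f=proj(m,[c(.013,.013,p[2]-.068)])[0];print('want foot',f)
g=w.max(2);u,v=f.round().astype(int);print(g[v-18:v+9:2,u-20:u+21:2])
E
```

```text
10.575 [0.51195992 0.04336155 0.18186543] [ 1.79771781e+02 -1.48886268e-01 -1.04920316e+02]
want foot [275.69772213 227.68363411]
[[144 156 157 145 125 154 158 158 157 158 158 157 159 158 159 133 140 156
  149 152 158]
 [143 155 156 144 125 154 158 159 158 157 159 158 159 158 159 132 140 156
  149 152 159]
 [143 155 155 144 124 152 158 159 158 159 158 158 157 158 158 128 140 154
  150 151 159]
 [144 154 157 144 125 153 158 158 157 154 152 151 152 153 156 127 141 155
  149 151 158]
 [143 155 156 144 124 150 155 155 152 149 162 171 168 161 151 126 140 156
  149 150 156]
 [142 155 156 143 119 125 127 127 138 164 172 174 174 172 157 125 141 155
  149 136 132]
 [142 154 155 143 119 121 121 124 157 165 159 155 155 162 168 140 140 157
  147 129 121]
 [143 153 156 145 121 121 121 129 150 131 116 106 106 118 147 153 138 155
  146 129 122]
 [143 152 156 144 121 120 119 121 124 109  86  77  84  90 110 140 138 154
  147 129 122]
 [141 152 155 144 123 120 118 114 111 110  96  86  87  85  99 126 138 155
  146 128 121]
 [142 152 156 144 134 129 118  94 105 113 112 108 104  96  98 122 137 155
  146 134 130]
 [143 152 155 147 149 150 124  86 112 126 132 132 131 123 118 128 142 155
  148 149 150]
 [140 152 156 154 154 156 121 109 134 144 146 146 146 141 132 131 147 156
  155 155 153]
 [116 145 152 152 153 151 122 131 143 145 146 146 145 144 142 136 146 154
  153 154 153]]
```

>>> drive_tool(
  increments=[
    [[-1,0,-0.006,0.1,0],[-1,0,-0.006,0.2,0],[-1,0,-0.006,0.3,0],[-1,0,-0.006,0.4,0],[-1,0,-0.006,0.44,0]],
  ],
)

```text
time_s: 11.25
tcp_pos: [0.5139, 0.043, 0.1299]
eef_rot: [179.9, -0.1, -105.0]
contact_force: [0.8, -0.4, -0.1]
gripper_width: 0.0109
gripper_force: 15.0
```

>>> drive_tool(
  increments=[
    [[-1,0,0,0.02,0],[-1,0,0,0.02,0]],
  ],
)

```text
time_s: 11.5
tcp_pos: [0.5148, 0.0433, 0.129]
eef_rot: [-180.0, 0.0, -105.0]
contact_force: [0.5, -0.2, 0.9]
gripper_width: 0.011
gripper_force: 15.0
```

>>> drive_tool(
  increments=[
    [[-0.5,0,0,0,0],[-0.5,0,0,0,0],[-0.5,0,0,0,0]],
  ],
)

```text
time_s: 11.88
tcp_pos: [0.5143, 0.0432, 0.1286]
eef_rot: [-180.0, 0.0, -105.0]
contact_force: [-0.6, -0.3, -0.4]
gripper_width: 0.0218
gripper_force: 0.0
```

>>> drive_tool(
  increments=[
    [[-0.5,0,0,-0.1,0],[-0.5,0,0,-0.35,0],[-0.2,0,0,-0.65,0],[-0.2,0,0,-0.65,0]],
  ],
)

```text
time_s: 12.38
tcp_pos: [0.5162, 0.0437, 0.2104]
eef_rot: [-179.7, 0.2, -105.0]
contact_force: [0.2, 0.5, 0.2]
gripper_width: 0.0335
gripper_force: 0.0
```

>>> drive_tool(
  increments=[
    [[0,0.93,-0.09,0,-0.139],[0,0.93,-0.09,0,-0.139],[0,0.93,-0.09,0,-0.139],[0,0.93,-0.09,0,-0.139],[0,0.93,-0.09,0,-0.139]],
  ],
)

```text
time_s: 13.0
tcp_pos: [0.4956, -0.0678, 0.2066]
eef_rot: [180.0, 0.0, -54.7]
contact_force: [-0.2, -0.8, -0.8]
gripper_width: 0.0436
gripper_force: 0.0
```

>>> drive_tool(
  increments=[
    [[0,0.67,0.65,0,-0.139],[0,0.67,0.65,0,-0.139],[0,0.67,0.65,0,-0.139],[0,0.67,0.65,0,-0.139],[0,0.67,0.65,0,-0.139]],
  ],
)

```text
time_s: 13.62
tcp_pos: [0.4778, -0.1783, 0.2066]
eef_rot: [-180.0, 0.0, -4.6]
contact_force: [0.5, 0.2, -0.4]
gripper_width: 0.0439
gripper_force: 0.0
```

>>> drive_tool(
  increments=[
    [[0,-0.07,0.93,0,-0.068],[0,-0.07,0.93,0,-0.068],[0,-0.07,0.93,0,-0.068],[0,-0.07,0.93,0,-0.068]],
  ],
)

```text
time_s: 14.12
tcp_pos: [0.4597, -0.2891, 0.2063]
eef_rot: [-180.0, 0.0, 19.4]
contact_force: [0.1, -0.1, 0.5]
gripper_width: 0.0435
gripper_force: 0.0
```

```bash
python3 - <<'E'
from h import *
s=r.get_state();print(s['time_s'],s['tcp_pos'],s['eef_rot'],s['joints'].round(0))
w,m=snap('wrist','w8'); snap('scene','s1');snap('top','t1')
print(proj(m,[[.515,-.274,.048]]))
g=w.max(2)
h=cv2.cvtColor(w,cv2.COLOR_RGB2HSV);print(h[::30,::40,2])
E
```

```text
14.125 [ 0.45968486 -0.28907607  0.20632539] [-1.79974301e+02  3.45238003e-02  1.94173052e+01] [-11.  10. -19.  -0. -62. 121.]
[[281.852147   146.32557241]]
[[ 98 170 168 172 170 175 130 145 172 175 152 214 171 165]
 [ 96 158 145 113 112 176 170 182 175 181 240 224 175 175]
 [ 99  99 109 113 112 114 178 174 183 180 180 177 174 173]
 [ 95 100 135 114 116 119 117 181 179 179 179 178 177 175]
 [100 145 175 117 115 116 116  97 152 183 183 180 179 174]
 [174 112 180 117 118 181  87  89  97 120 181 185 182 129]
 [115 181 167 117 117 177 117  92 116 122 184 183  87 234]
 [179 182 115 116 180 180 175 181 168 171 181 178 146 170]
 [187 109 113 122 181 181 179 179 180 184 191 174 171 116]
 [105 115  45  44  48 102  92 184  60 100  56  52  53 104]
 [105 106  42  42  42  64 154 160 115  91  48  46  53 106]
 [ 32 107  86  42  43 109 110 112 111 108 105 106 105 103]
 [ 36  36  33  34  36  41  46  49  52  44  40  38  36  38]
 [ 38 117 121 124 127 124 122 123 121 120  43  41  69  95]]
```

View pics/w8.png

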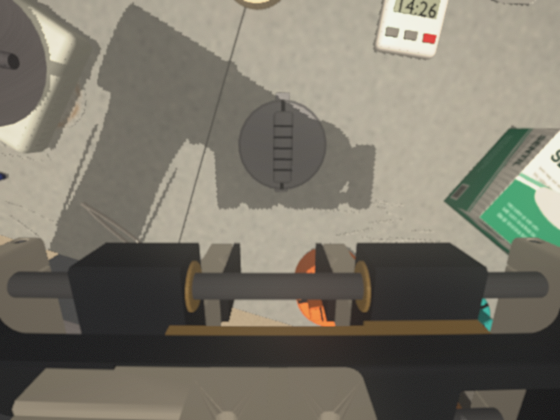

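The lid is grey, centred near (282,145) in the wrist view, with its bar nearly vertical from (283,112) to (283,182) and lugs at (283,97) and (282,187). The orange decoy at (318,285) is below the tool. I'll refine this numerically.

```bash
python3 - <<'E'
from h import *
w,m=load('w8')
g=w.max(2)
mk=((g<103)&(g>20)).astype(np.uint8);mk[:85]=0;mk[205:]=0;mk[:,:225]=0;mk[:,340:]=0
mk=cv2.morphologyEx(mk,cv2.MORPH_OPEN,np.ones((3,3),np.uint8))
c=max(cv2.findContours(mk,cv2.RETR_EXTERNAL,cv2.CHAIN_APPROX_NONE)[0],key=cv2.contourArea)
print(cv2.minEnclosingCircle(c),cv2.fitEllipse(c),cv2.boundingRect(c))
for v in (92,95,98,101,186,189,116,124,132,140,148,156,164,172,179): print(v,g[v,262:304])
E
```

```text
((279.998291015625, 144.95111083984375), 46.22224807739258) ((281.1253356933594, 145.80421447753906), (84.56167602539062, 89.41897583007812), 135.43719482421875) (238, 99, 89, 93)
92 [119 118 119 118 118 116 117 118 120 138 166 180 181 175 165 160 156 153
 154 156 159 160 159 164 165 166 164 169 178 181 182 182 183 183 183 182
 180 179 178 177 178 181]
95 [117 117 118 117 118 115 117 116 114 116 119 127 132 128 127 135 154 165
 168 167 166 166 167 166 165 164 161 160 173 177 179 178 181 180 181 181
 179 178 179 178 181 182]
98 [116 116 118 117 117 118 117 117 116 117 119 118 113 103  99  99 111 130
 151 158 159 160 162 164 165 164 158 156 170 176 177 176 176 178 178 180
 181 180 179 179 180 181]
101 [117 117 117 118 116 115 112 107 103  99  95  96  95  94  91  94  96  93
  88  76  69  71  88 104 117 123 122 122 127 127 130 132 137 146 161 171
 177 180 178 177 175 175]
186 [117 115 110 105 101  97  91  88  87  89  90  90  91  90  92  93  92  87
  68  57  61  73  87  93  93  92  91  90  91  90  89  87  87  89  92  95
 100 108 114 117 117 117]
189 [119 119 120 119 118 118 118 116 114 11
[... 672 characters left out ...]
7 92 97 95 95 95 96 96 96 96 95 95]
148 [93 94 94 94 93 94 93 94 94 93 88 73 62 62 62 63 64 63 63 62 64 63 64 64
 65 64 64 64 61 64 75 90 94 95 94 94 94 95 95 94 95 94]
156 [95 95 94 95 93 93 94 95 95 93 90 84 85 88 91 93 92 93 93 93 93 93 93 93
 93 93 92 91 87 85 87 93 94 94 93 94 94 94 93 94 96 94]
164 [94 94 95 93 93 93 94 94 94 95 90 86 86 91 93 93 94 94 93 92 94 92 93 92
 94 94 93 89 88 84 88 92 93 94 94 93 95 92 95 94 93 95]
172 [94 95 93 94 94 94 95 93 93 94 90 85 86 88 91 91 91 91 93 91 91 92 91 91
 91 91 90 88 82 82 90 94 95 94 93 95 94 94 94 93 94 95]
179 [96 95 94 95 95 95 96 95 95 94 92 85 88 92 94 94 95 93 96 94 93 94 94 94
 93 93 93 91 87 87 92 95 94 95 94 95 95 95 95 95 95 96]
```

```bash
python3 - <<'E'
from h import *
w,m=load('w8');g=w.max(2)
for u in(276,280,286):print(u,'from96',g[96:120,u],'from172',g[172:196,u])
print('row145',g[145,230:250],g[145,315:335])
A=onz(m,283.0,116,.078);B=onz(m,281.8,179,.078);d=A-B
print('yaw',np.degrees(np.arctan2(d[1],d[0])),A,B)
for v in(110,112,113,181,182,183):print(v,onz(m,282.4,v,.078),onz(m,282.4,v,.048))
for z in(.048,.03):print([onz(m,u,145,z) for u in(239,326.5)])
E
```

```text
276 from96 [104  98  99  98  96  91  97  98 100 101 100  99 100  99  97  93  91  93
  95  95  95  95  94  95] from172 [ 91  95  93  94  93  95  94  94  92  88  89  92  95  95  92  87  88  90
  94 100 108 115 117 117]
280 from96 [169 166 151 118  93  88  90  94  95  95  94  93  93  94  91  89  92  96
  98  98  98  98  95  97] from172 [ 93  94  95  93  93  94  94  96  92  87  80  70  69  69  68  67  69  81
  93 103 109 114 116 116]
286 from96 [166 167 165 152 132 117 110 100  99  98  98  98  99  97  96  93  94  96
  98  99  99  99  98  99] from172 [ 91  94  94  93  93  93  94  93  92  88  86  89  94  96  93  88  85  91
  97 104 113 118 118 119]
row145 [115 115 116 116 116 117 118 113  99  88  88  93  95  94  95  94  94  94
  95  94] [ 96  95  97  97  96  96  97  96  94  91  91 101 110 114 113 116 116 117
 117 117]
yaw 18.6134908207347 [ 0.54216383 -0.26495294  0.078     ] [ 0.48772281 -0.28328863  0.078     ]
110 [ 0.54683951 -0.26270142  0.078     ] [ 0.54861997 -0.26254619  0.048     ]
112 [ 0.5452259  -0.26327976  0.078     ] [ 0.54683069 -0.26318749  0.048     ]
113 [ 0.54441715 -0.26356963  0.078     ] [ 0.5459339  -0.26350892  0.048     ]
181 [ 0.48609696 -0.28448049  0.078     ] [ 0.48126468 -0.28669624  0.048     ]
182 [ 0.48518595 -0.28480724  0.078     ] [ 0.4802545  -0.28705857  0.048     ]
183 [ 0.48427325 -0.28513461  0.078     ] [ 0.47924244 -0.28742157  0.048     ]
[array([ 0.50160893, -0.23203193,  0.048     ]), array([ 0.53159746, -0.3167817 ,  0.048     ])]
[array([ 0.49990797, -0.23014131,  0.03      ]), array([ 0.53166301, -0.31988337,  0.03      ])]
```

```bash
python3 - <<'E'
from h import *
go(.516,-.2741,.066,18.6)
E
```

```text
go t [0.476 0.046 1.172] turn 0.0024 rows 3 dist 0.1519
```

>>> drive_tool(
  increments=[
    [[-0.1,0.476,0.046,0,0.0024],[-0.1,0.476,0.046,0.3,0.0024],[-0.1,0.476,0.046,0.6,0.0024],[-0.1,0.476,0.046,0.9,0.0024],[-0.1,0.476,0.046,0.9,0.0024]],
  ],
)

```text
time_s: 14.9
tcp_pos: [0.5143, -0.2733, 0.0963]
eef_rot: [-179.8, 0.3, 18.7]
contact_force: [-0.1, 0.2, 1.3]
gripper_width: 0.0392
gripper_force: 0.0
```

>>> drive_tool(
  increments=[
    [[-0.1,0,0,0.15,0],[-0.1,0,0,0.28,0],[-0.1,0,0,0.28,0],[-1,0,0,0.28,0],[-1,0,0,0.28,0]],
  ],
  squeeze=50,
)

```text
time_s: 15.52
tcp_pos: [0.5164, -0.2747, 0.0659]
eef_rot: [180.0, -0.1, 18.7]
contact_force: [-0.2, 0.4, 0.1]
gripper_width: 0.025
gripper_force: 0.0
```

>>> drive_tool(
  increments=[
    [[-1,0,0,0,0],[-1,0,0,0,0],[-1,0,0,0,0]],
  ],
  squeeze=50,
)

```text
time_s: 15.9
tcp_pos: [0.5162, -0.2747, 0.0656]
eef_rot: [180.0, -0.0, 18.7]
contact_force: [-1.4, 0.9, 5.9]
gripper_width: 0.0177
gripper_force: 50.0
```

>>> drive_tool(
  increments=[
    [[-1,0,0,-0.2,0],[-1,0,0,-0.6,0],[-1,0,0,-1,0],[-1,0,0,-1,0]],
  ],
)

```text
time_s: 16.4
tcp_pos: [0.5179, -0.2752, 0.1889]
eef_rot: [179.8, -0.3, 18.7]
contact_force: [0.7, -0.3, -1.6]
gripper_width: 0.0176
gripper_force: 50.0
```

>>> drive_tool(
  increments=[
    [[-1,0.228,-0.832,-0.25,0],[-1,0.228,-0.832,-0.25,0],[-1,0.228,-0.832,-0.25,0]],
  ],
)

```text
time_s: 16.77
tcp_pos: [0.5096, -0.1689, 0.215]
eef_rot: [-180.0, -0.0, 18.9]
contact_force: [0.4, -0.9, -2.0]
gripper_width: 0.0178
gripper_force: 50.0
```

>>> drive_tool(
  increments=[
    [[-1,0.228,-0.832,0,0],[-1,0.228,-0.832,0,0]],
  ],
)

```text
time_s: 17.02
tcp_pos: [0.5027, -0.067, 0.2135]
eef_rot: [-180.0, 0.1, 18.6]
contact_force: [0.4, 0.2, -2.3]
gripper_width: 0.0177
gripper_force: 50.0
```

>>> drive_tool(
  increments=[
    [[-1,0.228,-0.832,0,0.0936],[-1,0.228,-0.832,0,0.0936],[-1,0.228,-0.832,0,0.0936],[-1,0.228,-0.832,0,0.0936],[-1,0.228,-0.832,0,0.0936]],
  ],
)

```text
time_s: 17.65
tcp_pos: [0.4971, 0.0351, 0.2137]
eef_rot: [179.9, 0.1, -15.0]
contact_force: [0.5, 0.2, -1.6]
gripper_width: 0.0179
gripper_force: 50.0
```

```bash
python3 - <<'E'
from h import *
s=r.get_state();print(s['time_s'],s['tcp_pos'],s['eef_rot'],s['gripper_width'],s['contact_force'],s['joints'].round(0))
go(.4983,.0353,.2157,-15.05)
t,m=load('t1');c=lambda x,y,z:[.4983+.9657*x+.2597*y,.0353-.2597*x+.9657*y,z]
q=proj(m,[c(.013,.013,.126),c(-.013,-.013,.126),c(-.013,.013,.093),c(.013,-.013,.093)]);print(q)
u,v=q.mean(0).round().astype(int);print(u,v);print(t.max(2)[v-14:v+15,u-14:u+15])
E
```

```text
17.65 [0.49713625 0.03506003 0.21369286] [ 1.79930376e+02  1.10603582e-01 -1.49932271e+01] 0.017925667332864537 [ 0.51640817  0.17425676 -1.56512689] [ 27.   5. -23.  -0. -62.  48.]
go t [ 0.009 -0.004 -0.017] turn 0.0002 rows 1 dist 0.0023
[[228.88123862 208.80828124]
 [235.28271597 219.56845236]
 [228.40002346 218.10023666]
 [238.89253609 211.74260353]]
233 215
[[190 189 181 146 127 165 173 182 180 187 133  90  74  83  89  91  84  92
   90  88  90  87  93  85  79  73  78  77  86]
 [188 185 146 126 164 179 183 179 164 143  86  82  77  86  87  92  89  91
   93  93  88  92  86  76  75  78  81  82  86]
 [183 163 135 166 182 184 177 141 134 144  94  80  76  89  86  87  90  90
   90  92  95  85  83  81  77  79  79  81  83]
 [163 133 167 183 186 176 141 130 183 200 125  85  78  83  90  91  90  87
   87  91  91  75  73  75  77  77  81  81  83]
 [135 162 179 183 176 138 120 132 197 186 113  84  72  82  88  91  83  85
   87  89  91  66  61  76  78  80  79  86  84]
 [163 174 181 178 138 123 122 149 180 127  76  82  78  84  87  89  84  82
   85  87  78  64  71  71  76  77  82  85  84]
 [165 18
[... 2075 characters left out ...]
122 133 178 192 196 195 195 182 191 181 189 187
  176  97  64  71  71  79  78  78  81  80  83]
 [146 131 162 180 183 154 126 118 130 178 186 196 195 193 194 191 195 184
  173  92  64  65  77  78  79  76  78  80  83]
 [187 163 136 160 178 181 154 119 116 122 132 176 187 193 193 194 195 197
  166  91  64  75  81  77  76  82  78  82  80]
 [196 188 175 137 162 182 184 153 137 131 119 123 131 177 185 194 196 200
  145  74  67  71  75  83  77  81  84  83  77]
 [191 190 188 173 148 166 170 182 182 166 142 131 128 132 139 179 191 196
  124  69  60  73  79  80  78  80  81  79  87]
 [188 189 189 191 188 150 121 178 186 186 180 181 179 164 159 161 164 181
  117  67  63  72  80  77  73  78  83  80  87]]
```

>>> drive_tool(
  increments=[
    [[-1,0.005,0,0.12,0],[-1,0.005,0,0.22,0],[-1,0.005,0,0.3,0],[-1,0.005,0,0.3,0]],
  ],
)

```text
time_s: 18.15
tcp_pos: [0.4977, 0.035, 0.1778]
eef_rot: [179.9, 0.1, -15.0]
contact_force: [-0.5, 0.0, -2.0]
gripper_width: 0.0175
gripper_force: 50.0
```

>>> drive_tool(
  increments=[
    [[-1,0,0,0.04,0],[-1,0,0,0.08,0],[-1,0,0,0.12,0],[-1,0,0,0.155,0],[-1,0,0,0.155,0]],
  ],
)

```text
time_s: 18.77
tcp_pos: [0.498, 0.0352, 0.16]
eef_rot: [180.0, 0.0, -15.0]
contact_force: [-0.1, 0.1, -1.6]
gripper_width: 0.0175
gripper_force: 50.0
```

>>> drive_tool(
  increments=[
    [[-1,0,0,0.02,0],[-1,0,0,0.03,0],[-1,0,0,0.03,0]],
  ],
)

```text
time_s: 19.15
tcp_pos: [0.4984, 0.0354, 0.1576]
eef_rot: [-180.0, -0.0, -15.0]
contact_force: [-2.8, 0.4, 5.9]
gripper_width: 0.0179
gripper_force: 50.0
```

>>> drive_tool(
  increments=[
    [[-1,0,0,0,0.017],[-1,0,0,0,0.034],[-1,0,0,0,0.051],[-1,0,0,0,0.068],[-1,0,0,0,0.085]],
  ],
)

```text
time_s: 19.77
tcp_pos: [0.4988, 0.0351, 0.1576]
eef_rot: [-180.0, -0.1, -45.8]
contact_force: [-0.7, -2.2, 2.9]
gripper_width: 0.0178
gripper_force: 50.0
```

>>> drive_tool(
  increments=[
    [[-1,0,0,0,0.012],[-1,0,0,0,0.022],[-1,0,0,0,0.028],[-1,0,0,0,0.0312],[-1,0,0,0,0.0312]],
  ],
)

```text
time_s: 20.4
tcp_pos: [0.4987, 0.0349, 0.1576]
eef_rot: [-180.0, -0.1, -56.8]
contact_force: [-1.6, -4.0, 5.6]
gripper_width: 0.0176
gripper_force: 50.0
```

```bash
python3 - <<'E'
from h import *
s=r.get_state();print(s['time_s'],s['tcp_pos'],s['eef_rot'],s['gripper_width'],s['contact_force'],s['moment'],s['joints'].round(0))
w,m=snap('wrist','w9');snap('top','t2');snap('scene','s2')
p=s['tcp_pos'];a=np.radians(s['eef_rot'][2])
e=lambda t,n,z:[p[0]+t*np.cos(a)-n*np.sin(a),p[1]+t*np.sin(a)+n*np.cos(a),z]
print(proj(m,[e(.033,.009,.170),e(.033,-.009,.170),e(.02,.009,.17),e(.02,-.009,.17),e(.057,0,.11)]))
g=w.max(2)
u,v=proj(m,[e(.033,0,.17)])[0].round().astype(int);print(u,v);print(g[v-6:v+30:3,u-24:u+25:2])
u,v=proj(m,[e(.057,0,.11)])[0].round().astype(int);print(u,v);print(g[v-12:v+13:2,u-20:u+21:2])
E
```

```text
20.4 [0.49866162 0.03491752 0.15755265] [-1.79974396e+02 -6.17310077e-02 -5.68118399e+01] 0.01760849475386743 [-1.60142922 -4.03040959  5.61900088] [-1.35304671  0.30170365  0.21383414] [ 27.   8. -28.   0. -54.   7.]
[[261.21788551 216.11201337]
 [298.37101507 216.15645127]
 [261.59588889 241.15446219]
 [297.82493976 241.19837169]
 [279.28638018 155.02331437]]
280 216
[[87 86 86 77 68 69 69 69 69 69 69 68 68 69 70 69 69 69 73 86 87 87 87 86
  87]
 [86 85 85 71 68 68 69 69 67 69 68 69 70 70 69 68 70 70 68 81 86 86 87 87
  87]
 [86 86 81 68 67 68 69 70 69 70 68 69 69 68 70 69 70 68 67 78 85 86 88 87
  87]
 [84 85 78 68 73 74 74 74 74 74 74 74 73 74 75 74 74 73 72 72 85 86 86 87
  87]
 [85 84 74 77 80 83 82 83 82 83 82 82 83 84 82 84 82 81 80 73 83 86 86 85
  87]
 [84 85 74 80 82 83 83 83 84 84 83 84 84 85 84 84 85 84 81 75 81 86 86 87
  87]
 [85 84 75 78 81 84 84 84 83 83 85 84 84 85 86 86 85 85 80 77 83 86 86 86
  84]
 [84 83 74 79 82 84 83 83 84 84 83 84 85 86 86 84 85 83 81 76 82 85 85 85
  85]
 [84 83 73 77 81 84 83 84 84 84 83 84 84 83 84 84 84 84 81 75 82 84 84 85
  86]
 [84 84 
[... 698 characters left out ...]
7 147 147 147 148 106  76  81  83  81  78 117 148 147 148 147
  146 147 147]
 [146 147 147 147 146 146 146 102  75  80  81  80  77 110 148 148 148 148
  148 148 148]
 [147 146 145 144 143 143 145 119  74  77  79  77  80 126 145 145 144 146
  145 146 148]
 [143 143 143 143 143 142 143 139  97  74  74  76 104 141 145 144 143 144
  145 143 143]
 [144 143 143 143 143 141 141 143 136 118 115 124 140 144 143 144 143 142
  144 145 144]
 [144 143 141 142 143 142 141 142 144 144 144 144 144 144 143 142 142 143
  143 143 143]
 [142 142 141 139 130 123 115 119 119 122 126 126 128 128 129 136 139 140
  143 143 143]
 [140 135 130 120  94  91  89  90  91  92  92  90  93  93  93 112 126 126
  127 134 140]]
```

The stud sits at (279,155), in line with the grip bar. The lid has turned 41.8° and the measured moment of 0.21 N·m matches the spring at jog. I'm handing in while holding it there.

```bash
python3 -c "
from plant import job;print(job.close_job())"
```

```text
the job is handed in; nothing more can be done
None
```

Job handed in after about 20 s of robot time: the vials stand in cells 2 and 0 (diagonally opposite), and the lid is seated and still held at the jog mark, turned 41.8° clockwise with 0.21 N·m of spring moment measured.

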